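# Hang the screwdriver rack on two hooks under a shelf

### The job

Pick the empty screwdriver rack up off the bench and hang it by its round bar in both hooks of the tool stand, reaching in under the stand's shelf at a slant. Lower it gently until you feel the hooks take it, make sure the bar lies behind both hook tips, and only then let go, leaving the rack hanging level and still. Leave the other things on the bench where they are and do not bump the stand with the arm.

Things in the scene. Friction and masses are not known exactly. Their poses are not given: they have to be found in the camera images.
- rack: Upright rack, about 0.35 kg, same front and back. Plywood base board 56 (x) x 180 (y) x 12 mm with 4 holes; uprights 10 x 6 mm at y = -80, +80; round steel hanging bar 10 mm thick, 190 mm long along y, axis 150 mm above the underside, 14 mm rubber rings on its ends; flat centre strap 8 (x) x 16 (y) mm from board to bar. Origin: centre of the underside; z up, y along the bar.
- rack_strap (a point): Point on the rack's flat aluminium centre strap (16 mm wide along the rack's y, 8 mm deep), 70 mm above the rack's underside and 80 mm below the bar's axis: grip here, fingers closing along y; 64 mm free either side. Axes as the rack.
- rack_bar_a (a point): Point on the axis of the rack's hanging bar at the rack's y = +55 mm, z = 150 mm.
- rack_bar_b (a point): Point on the axis of the rack's hanging bar at the rack's y = -55 mm, z = 150 mm.
- stand: Fixed tool stand: grey panel 220 mm wide (y), 270 high, front looking along its -x, roughly to the robot. Origin on the bench under the middle of the panel's front face; z up. Foot plate 8 mm thick, x -95 to +40, y -120 to +120 mm. Two rigid wire hooks (7 mm wire) at y = -55 and +55 mm on a cross rail clamped at an unreported height, same for both: feel for it.
- hook_mid (a point): Point fixed in the stand (axes as the stand), midway between the troughs of the hooks, x = -42 mm, at the middle of the possible heights, 192 mm above the bench. The axis of a bar lying in the hooks is within 5 mm of it in x and anywhere up to 16 mm above or below it. A bar carried with its axis 50 mm above this point clears the hook tips in every case.
- hook_shape (a point): Point fixed in the stand at x = -61 mm, y = 0, 192 mm high, midway between the upturned hook tips. From the panel each hook runs out, drops at x = -24 to -36 mm into a trough with a flat floor to x = -48, then rises to its tip at x = -61. Tips stand 24 mm, the arm behind 22 mm above the floor; trough sides slope about 60 degrees and lead the bar in.
- shelf_edge (a point): Middle of the lower front edge of the plywood shelf board over the hooks: stand x = -62 mm, 270 mm above the bench. The board is 240 mm wide, 15 mm thick, reaches back to the panel and has a roll of tape on it; a gripper upright over the strap would hit it, one tilted about 40 degrees (fingers pointing ahead and down) passes in front.
- tape_measure: Bystander: yellow and black tape measure, 66 x 73 x 32 mm, origin at the centre of its underside.
- screwdriver_1: Bystander: red screwdriver, 210 mm long (along its y), 29 mm thick, origin at the centre of its underside.
- scissors: Bystander: blue handled scissors, 199 mm long (y), 87 mm wide, 9 mm thick, origin at the centre of the underside.
- pliers_2: Bystander: blue handled pliers, 185 mm long (y), 52 mm wide, 14 mm thick, origin at the centre of the underside.

How it is judged:
By the outcome, as a careful person would: the job done as asked, in the order asked, and still so for the second after the job is handed in, with the robot touching nothing.
It also fails if it takes over 54 s, if anything falls off the work surface, if the arm or the gripper's body presses on something with over 40 N, if the wrist force passes 120 N, or if a joint passes its speed limit or range.

### The arm

A 6-joint arm with a two-finger parallel gripper is mounted at the origin on a cart in front of the work surface, level with it; the furniture and walls round the work are solid. World frame = base frame: x ahead of the robot, y to its left, z up, the work surface at z = 0. Lengths are in m, angles in rad, forces in N, time in s.
With the tool pointing down it reaches from about 0.3 to 0.775 m from the base axis. Payload 14.6 kg.
Tool frame: the origin (TCP) lies between the finger pads; the fingertips stand ctrl.tip_extent ahead of it and the grasp point (between the pads) lies 3 mm ahead of it (ctrl.tip_extent is the distance from the TCP to the fingertips, in m); z points along the fingers, y is the line along which they close (so a half turn about z gives the same grasp; the last joint's range is limited). The gripper opens to 94 mm and grips with 3 to 60 N. Pads are 16 mm wide; open, the fingers measure 119 mm over their backs; the gripper's body (75 mm by 177 mm) begins 78 mm behind the grasp point.
Start: joints at [1.164, 0.3, 1.521, -0, 1.321, -0.067], TCP at [0.183, 0.519, 0.227] pointing down, gripper open.
Joint ranges: [-3.03, 3.03], [-0.79, 2.21], [0.23, 2.52], [-1.04, 4.18], [0, 3.07], [-2.55, 2.55]. Speed limits (rad/s): [2.22, 2.22, 2.57, 3.14, 3.14, 3.14].

### API

Orientations are given as [roll, pitch, yaw] about the fixed x, y, z axes, in that order (R = Rz(yaw) Ry(pitch) Rx(roll)).
In Python, from station import ctrl, eyes gives the robot as it stands. The module is installed in compiled form; this text tells all that it offers.
- The arm moves only by the shell command python3 -m crank 'ROWS' [OPENING] [FORCE]. ROWS is a JSON list of rows, 1 to 10 of them, each an object with the fields tx, ty, tz (the shift in shares of 0.3 m (1.0 is 0.3 m)), wx, wy, wz (a rotation vector in shares of 2 pi rad (1.0 is 2 pi rad)); a field left out counts as zero; each row shifts and turns the commanded pose from where the row before left it, along the tool's axes as they then stand; what a row does not reach is not made up. A row lasts 1/10 s, in which the tool goes at most 0.05 m and 0.15 rad, less where a joint would pass 70% of its speed; a pose out of reach is approached as far as the arm can. OPENING is the finger opening in m, set as the command begins (- or left out keeps the last). The fingers move at their own pace and stop on an object; FORCE is the grip in N (left out, the last holds). Time passes only in rows, so rows that do not move let the fingers close. It prints the time, the measured TCP pose, the force, the opening and the grip force at its end. Shift and turn numbers lie between -1 and 1, and a call with a number outside is refused. Input that does not fit is refused with a message, and nothing moves.
- ctrl.get_obs(): the state, without advancing time (a new reading comes with each control period).
- eyes.camera(name): name is "side" or "top" or "wrist"; returns a dict with "pixels" (400x640x3 uint8, blue, green, red), "fx", "fy", "cx", "cy" (pixels), "extrinsics" (4x4, takes a point from camera to world coordinates). Camera axes: x right, y up, looking along -z (the intrinsics and any distortion apply to the point x, -y, -z); pixel columns grow to the right and rows downward; lengths in m; the calibration is good to about 2 mm. A picture is of the moment at which its call begins. There is no depth.
- ctrl.hand_in(): hands the job in; it is judged then, once.
The state is a dict: "time_s": time; "qpos": joint angles; "joint_vel": joint speeds; "tau": joint torques, N m; "ee_pos": TCP position; "eef_rot": TCP orientation; "force": force on the tool from outside, world axes, zero at the start; "moment": the same for the moment, N m; "grip_width": finger opening in m; "grip_force": force on a finger pad.
Only numpy, scipy, OpenCV 4.12 (cv2) and the standard library are available. Lean on these libraries where they do the work, as an engineer would, in place of code of your own. Each camera call takes 0.05 s, during which the arm holds its last target. There are 200 camera calls.

## Working session

There is one attempt and no reset: what is moved stays moved. The work goes in short steps, Python scripts to look and compute and a shell command to move; the robot and the scene stay as the last step left them, time stands still between calls to the robot, and variables do not carry over. Pictures are saved under pics/ and viewed, at most 10 in all, crops included, and the job is handed in when it is done.

```bash
mkdir -p pics
cat > h.py <<'E'
import numpy as np, cv2
from station import ctrl, eyes
def snap(n,f):
    c=eyes.camera(n); cv2.imwrite('pics/'+f,c['pixels']); np.savez('pics/'+f[:-4]+'.npz',**{k:np.array(v) for k,v in c.items()}); return c
def ray(c,u,v):
    E=np.array(c['extrinsics']); d=np.array([(u-c['cx'])/c['fx'],-(v-c['cy'])/c['fy'],-1.]); d=E[:3,:3]@d; return E[:3,3],d/np.linalg.norm(d)
def onz(c,u,v,z):
    o,d=ray(c,u,v); return o+d*(z-o[2])/d[2]
def proj(c,p):
    E=np.array(c['extrinsics']); q=E[:3,:3].T@(np.array(p)-E[:3,3]); return np.array([c['cx']+c['fx']*q[0]/-q[2], c['cy']-c['fy']*q[1]/-q[2]])
def two(c1,p1,c2,p2):
    o1,d1=ray(c1,*p1);o2,d2=ray(c2,*p2)
    A=np.stack([d1,-d2],1);s=np.linalg.lstsq(A,o2-o1,rcond=None)[0]
    a=o1+d1*s[0];b=o2+d2*s[1];return (a+b)/2,np.linalg.norm(a-b)
def load(f): return dict(np.load('pics/'+f+'.npz'))
E
python3 - <<'E'
from h import *
np.set_printoptions(precision=4,suppress=True)
for n in ('top','side','wrist'):
    c=snap(n,n+'1.png'); print(n,c['fx'],c['cx'],c['cy'],[k for k in c]); print(np.array(c['extrinsics']))
print(ctrl.get_obs(),ctrl.tip_extent)
E
```

```text
top 510.95573686822166 325.97209881189417 201.0284989508553 ['pixels', 'fx', 'fy', 'cx', 'cy', 'extrinsics']
[[ 0.0125  0.988  -0.1538  0.3573]
 [-0.9998  0.015   0.0152 -0.0596]
 [ 0.0174  0.1536  0.988   1.6051]
 [ 0.      0.      0.      1.    ]]
side 489.15500942859245 322.31443232960964 190.5663917917104 ['pixels', 'fx', 'fy', 'cx', 'cy', 'extrinsics']
[[ 0.9757  0.1459 -0.1634  0.344 ]
 [-0.2185  0.596  -0.7727 -1.155 ]
 [-0.0154  0.7897  0.6134  1.0535]
 [ 0.      0.      0.      1.    ]]
wrist 291.33000204078525 317.4124091155085 198.9262524390152 ['pixels', 'fx', 'fy', 'cx', 'cy', 'extrinsics']
[[ 0.3327 -0.9162 -0.2232  0.1182]
 [ 0.943   0.323   0.0799  0.5412]
 [-0.0011 -0.2371  0.9715  0.3838]
 [ 0.      0.      0.      1.    ]]
{'time_s': 0.15, 'qpos': array([ 1.1644,  0.3003,  1.5214,  0.    ,  1.3207, -0.0666]), 'joint_vel': array([ 0.0025,  0.0017, -0.002 , -0.0013,  0.0012, -0.0001]), 'tau': array([  0.0002, -53.1957, -35.2819,   0.0708,   0.0237,  -0.    ]), 'ee_pos': array([0.1832, 0.5184, 0.2271]), 'eef_rot': array([-3.1408, -0.0001,  2.8018]), 'force': array([-0.5623, -0.2291,  0.1813]), 'moment': array([-0.0558, -0.0362, -0.0061]), 'grip_force': 0.0, 'grip_width': 0.09398384192495977} 0.022
```

View pics/top1.png

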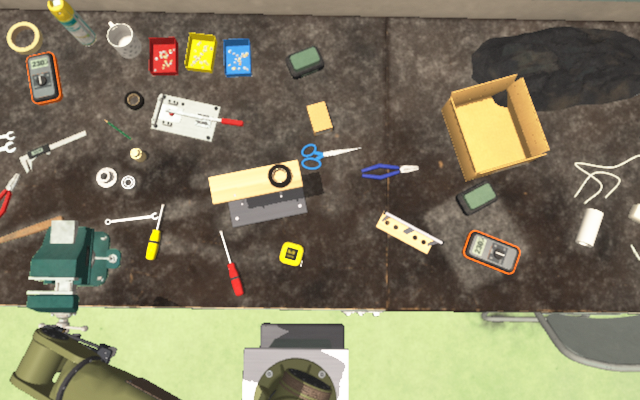

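View pics/side1.png

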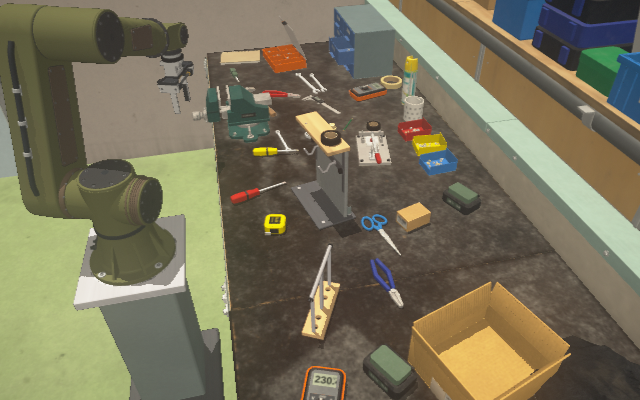

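The top view shows the rack near (408,232), the stand's shelf at (255,182) and its foot plate at (268,208). The side view shows the rack at (320,292) and the stand at (325,165). I'll zoom in on both.

Run:
```python
import cv2,numpy as np
a=cv2.imread('pics/top1.png');b=cv2.imread('pics/side1.png')
r=lambda i,x0,x1,y0,y1,s:cv2.resize(i[y0:y1,x0:x1],None,fx=s,fy=s,interpolation=cv2.INTER_CUBIC)
A=r(a,200,320,155,235,5);B=r(a,365,455,200,260,6)
cv2.imwrite('pics/t_crop.png',np.vstack([r(a,205,315,160,230,4),np.zeros((4,440,3),np.uint8),cv2.resize(r(a,370,450,205,257,5.5),(440,286))]))
cv2.imwrite('pics/s_crop.png',np.hstack([r(b,285,365,105,230,4.5),np.zeros((562,4,3),np.uint8)[:r(b,285,365,105,230,4.5).shape[0]],cv2.copyMakeBorder(r(b,290,350,235,345,4.5),0,r(b,285,365,105,230,4.5).shape[0]-495,0,0,0)]))
```

```text
(no output)
```

View pics/t_crop.png

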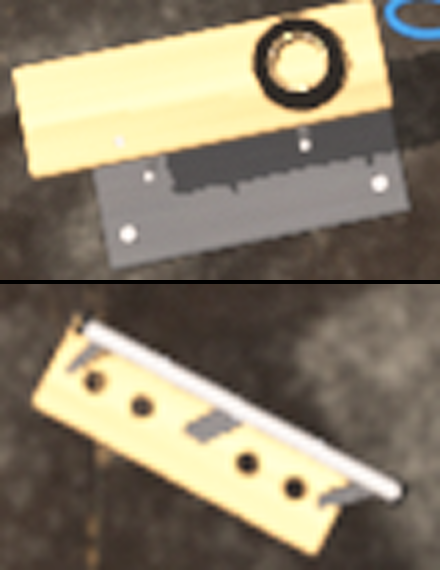

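View pics/s_crop.png

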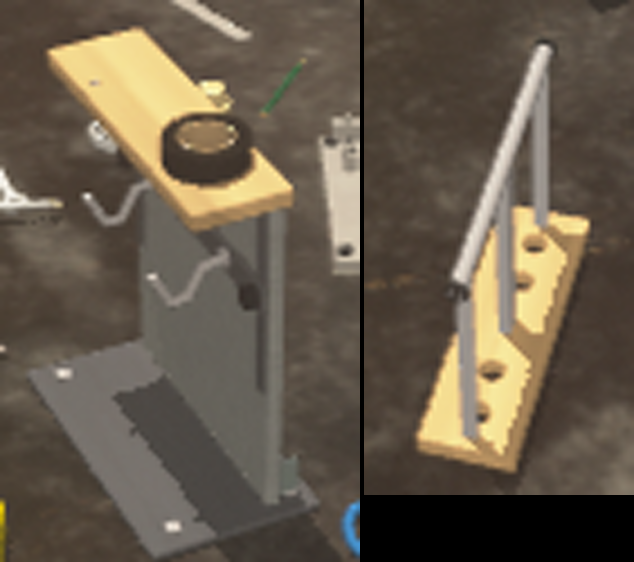

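The top crop shows the bar running from (385,212) to (442,243), the base corners, and the stand's foot and shelf front corners. The side crop shows both hook troughs, at about (324,172) and (310,154). I'll fit the poses from these corner pixels.

Run:
```python
from h import *
from scipy.optimize import least_squares
np.set_printoptions(precision=4,suppress=True)
T=load('top1');S=load('side1')
def fit(pts,x0,extra=None):
    def r(q):
        c,s=np.cos(q[2]),np.sin(q[2]);o=[]
        for cam,p,uv in pts:
            P=[q[0]+c*p[0]-s*p[1],q[1]+s*p[0]+c*p[1],p[2]];o.append(proj(cam,P)-uv)
        return np.concatenate(o)
    z=least_squares(r,x0,loss='soft_l1');print(z.x);print(r(z.x).reshape(-1,2));return z.x
h,w=.028,.09
# rack: y axis: from top view bar left end (+world y) = +y
a=onz(T,385.5,212.5,.15);b=onz(T,441.5,242.5,.15);print(a,b,np.linalg.norm(a-b))
# near front robot = -x side
pts=[(T,(0,.095,.15),(385,212)),(T,(0,-.095,.15),(442,243)),
(T,(-h,w,.012),(376,226.6)),(T,(-h,-w,.012),(427.8,254.3)),
(S,(0,-.095,.15),(311.3,298.3)),(S,(0,.095,.15),(329.8,245.7)),
(S,(-h,-w,.012),(302.4,331.7)),(S,(h,-w,.012),(324.2,336.8)),(S,(h,w,.012),(339.8,283.4))]
m=(a+b)/2;fit(pts,[m[0],m[1],np.arctan2(*(b-a)[[0,1]]*[-1,-1])*-1 if 0 else np.arctan2(-(a-b)[0],(a-b)[1])])
pts=[(T,(-.095,.12,.008),(233,227)),(T,(-.095,-.12,.008),(307.2,212)),
(T,(-.062,.12,.285),(213.2,204.5)),(T,(-.062,-.12,.285),(303,186.7)),
(S,(-.095,-.12,.008),(319.4,228.3)),(S,(.04,-.12,.008),(355.7,217.9)),(S,(-.095,.12,.008),(291.7,187.7)),
(S,(-.062,-.12,.285),(327.7,153.4)),(S,(-.062,.12,.285),(295.7,116.6))]
m=onz(T,260,210,0);q=fit(pts,[m[0],m[1],0.2])
c,s=np.cos(q[2]),np.sin(q[2])
W=lambda p:[q[0]+c*p[0]-s*p[1],q[1]+s*p[0]+c*p[1],p[2]]
for y,uv in((-.055,(324.3,172.1)),(.055,(309.9,154.3))):
    for z in(.16,.17,.18,.19,.2): print(y,z,proj(S,W((-.042,y,z)))-uv)
for y,uv in((-.055,(318.8,166.6)),(.055,(304.3,148.8))):
    for z in(.18,.19,.2,.21,.22): print('tip',y,z,proj(S,W((-.061,y,z)))-uv)
```

```text
[ 0.5531 -0.2538  0.15  ] [ 0.469  -0.4137  0.15  ] 0.18066333270230955
[ 0.5108 -0.3339 -0.4732]
[[-1.0502  0.1434]
 [ 1.1714  0.0565]
 [-0.3479 -0.0865]
 [-0.7674 -0.8468]
 [-0.3727  1.9954]
 [ 0.4576 -0.805 ]
 [ 0.0142  0.5583]
 [-0.3465 -0.0368]
 [ 0.0575  0.0974]]
[0.6366 0.1092 0.2106]
[[-0.3518  0.2193]
 [ 0.7734  0.4221]
 [-0.0621 -0.6255]
 [ 0.7256 -0.392 ]
 [-0.5169  0.5253]
 [ 0.9548 -1.2006]
 [-0.9435 -0.3741]
 [-0.1548 -0.2918]
 [-0.1084 -0.8316]]
-0.055 0.16 [0.5264 2.7101]
-0.055 0.17 [0.4869 0.094 ]
-0.055 0.18 [ 0.4471 -2.5434]
-0.055 0.19 [ 0.407  -5.2024]
-0.055 0.2 [ 0.3666 -7.8831]
0.055 0.16 [0.7475 2.7062]
0.055 0.17 [0.6554 0.1519]
0.055 0.18 [ 0.5626 -2.4221]
0.055 0.19 [ 0.469  -5.0161]
0.055 0.2 [ 0.3748 -7.6304]
tip -0.055 0.18 [0.3325 4.5257]
tip -0.055 0.19 [0.2692 1.8623]
tip -0.055 0.2 [ 0.2054 -0.823 ]
tip -0.055 0.21 [ 0.141  -3.5305]
tip -0.055 0.22 [ 0.0761 -6.2605]
tip 0.055 0.18 [0.7747 4.4999]
tip 0.055 0.19 [0.6598 1.9014]
tip 0.055 0.2 [ 0.544  -0.7175]
tip 0.055 0.21 [ 0.4273 -3.3569]
tip 0.055 0.22 [ 0.3097 -6.0172]
```

```bash
cat >> h.py <<'E'
from scipy.spatial.transform import Rotation as Ro
def tool(yaw,tilt):
    f=np.array([np.cos(yaw),np.sin(yaw),0]);u=np.array([0,0,1.]);c,s=np.cos(tilt),np.sin(tilt)
    return Ro.from_matrix(np.stack([-c*f-s*u,np.cross(u,f),s*f-c*u],1))
def now():
    o=ctrl.get_obs();return np.array(o['ee_pos']),Ro.from_euler('xyz',o['eef_rot']),o
def plan(way,p=None,R=None):
    if p is None: p,R,_=now()
    for P,Q in way:
        P=np.array(P);d=R.inv().apply(P-p);r=(R.inv()*Q).as_rotvec()
        print('shift',d.round(4),'n',round(np.linalg.norm(d)/.05,1),' then turn',r.round(4),'n',round(np.linalg.norm(r)/.15,1));p,R=P,Q
E
python3 - <<'E'
from h import *
p,R,_=now();G=tool(-.473,.698);z=G.as_matrix()[:,2];s=np.array([.511,-.334,.07])
print(s-.15*z)
plan([((.37,.05,.27),R),(s-.15*z,G),(s-.003*z,G)])
E
```

```text
[ 0.4251815  -0.29008275  0.18491936]
shift [-0.3322 -0.3794 -0.0427] n 10.1  then turn [0. 0. 0.] n 0.0
shift [-0.1654 -0.3022  0.0853] n 7.1  then turn [ 0.0457 -0.697   0.1281] n 4.7
shift [0.    0.    0.147] n 2.9  then turn [0. 0. 0.] n 0.0
```

The rows are not in the units I measure in: shifts go in shares of 0.3 m and turns go in shares of 2 pi rad. I convert before sending: -0.019 m is -0.0633, -0.0166 m is -0.0553.

```bash
python3 -m crank '[{"tx": -0.0553, "ty": -0.0633, "tz": -0.007}, {"tx": -0.0553, "ty": -0.0633, "tz": -0.007}, {"tx": -0.0553, "ty": -0.0633, "tz": -0.007}, {"tx": -0.0553, "ty": -0.0633, "tz": -0.007}, {"tx": -0.0553, "ty": -0.0633, "tz": -0.007}, {"tx": -0.0553, "ty": -0.0633, "tz": -0.007}, {"tx": -0.0553, "ty": -0.0633, "tz": -0.007}, {"tx": -0.0553, "ty": -0.0633, "tz": -0.007}, {"tx": -0.0553, "ty": -0.0633, "tz": -0.007}, {"tx": -0.0553, "ty": -0.0633, "tz": -0.007}]' 0.094
python3 -m crank '[{"tx": -0.0553, "ty": -0.0633, "tz": -0.007}, {"tx": -0.0553, "ty": -0.0633, "tz": -0.007}, {"tx": -0.0553, "ty": -0.0633, "tz": -0.007}, {"tx": -0.0553, "ty": -0.0633, "tz": -0.007}, {"tx": -0.0553, "ty": -0.0633, "tz": -0.007}, {"tx": -0.0553, "ty": -0.0633, "tz": -0.007}, {"tx": -0.0553, "ty": -0.0633, "tz": -0.007}, {"tx": -0.0553, "ty": -0.0633, "tz": -0.007}, {"tx": -0.0553, "ty": -0.0633, "tz": -0.007}, {"tx": -0.0553, "ty": -0.0633, "tz": -0.007}]'
python3 -m crank '[{"tx": -0.055, "ty": -0.1007, "tz": 0.0283}, {"tx": -0.055, "ty": -0.1007, "tz": 0.0283}, {"tx": -0.055, "ty": -0.1007, "tz": 0.0283}, {"tx": -0.055, "ty": -0.1007, "tz": 0.0283}, {"tx": -0.055, "ty": -0.1007, "tz": 0.0283}, {"tx": -0.055, "ty": -0.1007, "tz": 0.0283}, {"tx": -0.055, "ty": -0.1007, "tz": 0.0283}, {"tx": -0.055, "ty": -0.1007, "tz": 0.0283}, {"tx": -0.055, "ty": -0.1007, "tz": 0.0283}, {"tx": -0.055, "ty": -0.1007, "tz": 0.0283}]'
python3 -m crank '[{"wx": 0.001, "wy": -0.0159, "wz": 0.0029}, {"wx": 0.001, "wy": -0.0159, "wz": 0.0029}, {"wx": 0.001, "wy": -0.0159, "wz": 0.0029}, {"wx": 0.001, "wy": -0.0159, "wz": 0.0029}, {"wx": 0.001, "wy": -0.0159, "wz": 0.0029}, {"wx": 0.001, "wy": -0.0159, "wz": 0.0029}, {"wx": 0.001, "wy": -0.0159, "wz": 0.0029}, {}, {}]'
python3 - <<'E'
from h import *
G=tool(-.473,.698);z=G.as_matrix()[:,2];s=np.array([.511,-.334,.07])
plan([(s-.15*z,G),(s-.003*z,G)]);snap('wrist','w2.png')
W=load('w2')
for q in(s,s+[0,0,.08],s-[0,0,.058]):print(proj(W,q))
print(now()[2]['qpos'])
E
```

```text
time_s: 1.15
ee_pos: [0.2766, 0.2831, 0.2484]
eef_rot: [-3.141, -0.0, 2.802]
force: [0.5, 0.6, -0.2]
grip_width: 0.0942
grip_force: 0.0
time_s: 2.15
ee_pos: [0.3698, 0.0486, 0.2695]
eef_rot: [3.142, -0.0, 2.802]
force: [-0.4, 0.4, 0.4]
grip_width: 0.094
grip_force: 0.0
time_s: 3.15
ee_pos: [0.4245, -0.2915, 0.1839]
eef_rot: [3.141, -0.0, 2.802]
force: [0.3, 0.3, 0.3]
grip_width: 0.0939
grip_force: 0.0
time_s: 4.05
ee_pos: [0.4246, -0.2902, 0.1846]
eef_rot: [3.14, 0.696, 2.669]
force: [-0.5, -0.8, 1.0]
grip_width: 0.0941
grip_force: 0.0
shift [-0.0005  0.0003  0.0001] n 0.0  then turn [ 0.0011 -0.0022  0.    ] n 0.0
shift [0.    0.    0.147] n 2.9  then turn [0. 0. 0.] n 0.0
[317.76267528 194.35317346]
[317.88465809 263.6650657 ]
[317.69497127 155.88305764]
[-0.75920227 -0.00994134  2.13340763  0.50444417  0.38650868 -2.26592882]
```

View pics/w2.png

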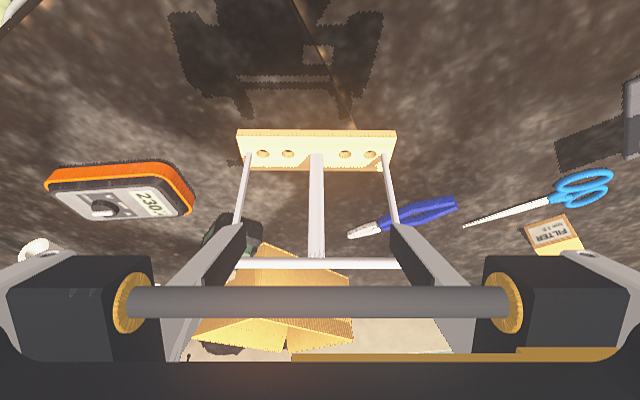

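The wrist view shows the strap running from (317,157) to the bar at (317,263), centred between the fingers as predicted. I'll advance halfway and check the joints.

To row units: 0.016 m is 0.0533.

```bash
python3 -m crank '[{"tz": 0.0533}, {"tz": 0.0533}, {"tz": 0.0533}, {"tz": 0.0533}, {"tz": 0.0533}]'
python3 - <<'E'
from h import *
print(now()[2]['qpos'])
G=tool(-.473,.698);z=G.as_matrix()[:,2];s=np.array([.511,-.334,.07])
plan([(s-.003*z,G)])
E
```

```text
time_s: 4.6
ee_pos: [0.4717, -0.3138, 0.1229]
eef_rot: [3.14, 0.697, 2.669]
force: [0.7, 0.2, 0.1]
grip_width: 0.0939
grip_force: 0.0
[-0.72259588  0.22064245  2.0565294   0.73006777  0.24336527 -2.47974297]
shift [ 0.0001 -0.0002  0.066 ] n 1.3  then turn [ 0.0021 -0.0006  0.0007] n 0.0
```

Run:
```python
from h import *
G=tool(-.473,.6);z=G.as_matrix()[:,2];s=np.array([.511,-.334,.07])
plan([(s-.06*z,G),(s-.003*z,G)])
```

```text
shift [-0.0057 -0.0001  0.0093] n 0.2  then turn [0.0021 0.0974 0.0008] n 0.6
shift [-0.     0.     0.057] n 1.1  then turn [0. 0. 0.] n 0.0
```

To row units: 0.0095 m is 0.0317, 0.0047 m is 0.0157, 0.0487 rad is 0.0078.

```bash
python3 -m crank '[{"tx": -0.0097, "tz": 0.0157}, {"tx": -0.0097, "tz": 0.0157}, {"wx": 0.0002, "wy": 0.0078}, {"wx": 0.0002, "wy": 0.0078}, {"tz": 0.0317}, {"tz": 0.0317}, {}]'
python3 - <<'E'
from h import *
print(now()[2]['qpos'])
G=tool(-.473,.6);z=G.as_matrix()[:,2];s=np.array([.511,-.334,.07])
plan([(s-.003*z,G)])
E
```

```text
time_s: 5.3
ee_pos: [0.4893, -0.323, 0.1024]
eef_rot: [3.142, 0.6, 2.668]
force: [1.2, 0.6, -0.1]
grip_width: 0.094
grip_force: 0.0
[-0.69969151  0.3064505   1.95916217  0.42106547  0.31420306 -2.16073772]
shift [-0.0018  0.0001  0.0375] n 0.8  then turn [-0.0005 -0.0004 -0.0009] n 0.0
```

Plenty of joint room at this tilt, so I'll finish the approach and close the fingers.

To row units: 0.0094 m is 0.0313, -0.0004 m is -0.0013.

```bash
python3 -m crank '[{"tx": -0.0013, "tz": 0.0313}, {"tx": -0.0013, "tz": 0.0313}, {"tx": -0.0013, "tz": 0.0313}, {"tx": -0.0013, "tz": 0.0313}, {}]'
python3 -m crank '[{}, {}, {}, {}, {}, {}, {}, {}]' 0.0 40
python3 - <<'E'
from h import *
_,_,o=now();print(o['qpos'],o['moment'])
E
```

```text
time_s: 5.8
ee_pos: [0.5095, -0.3335, 0.0725]
eef_rot: [-3.141, 0.599, 2.668]
force: [1.0, 0.0, -0.4]
grip_width: 0.0939
grip_force: 0.0
time_s: 6.6
ee_pos: [0.5094, -0.3335, 0.0739]
eef_rot: [-3.141, 0.601, 2.668]
force: [0.3, -0.7, -0.8]
grip_width: 0.0337
grip_force: 0.0
[-0.68908051  0.40135714  1.91177298  0.4734731   0.26651348 -2.20817183] [0.13395955 0.24714802 0.02753251]
```

To row units: -0.0124 m is -0.0413, -0.0085 m is -0.0283.

```bash
python3 -m crank '[{}, {}, {}, {}, {}, {}]' 0.0 40
python3 -m crank '[{"tx": -0.0093, "tz": -0.0137}, {"tx": -0.0093, "tz": -0.0137}, {"tx": -0.019, "tz": -0.0277}, {"tx": -0.019, "tz": -0.0277}, {"tx": -0.0283, "tz": -0.0413}, {"tx": -0.0283, "tz": -0.0413}, {"tx": -0.0283, "tz": -0.0413}, {"tx": -0.019, "tz": -0.0277}, {}, {}]'
python3 - <<'E'
from h import *
_,_,o=now();print(o['qpos'],o['moment'])
p,R,_=now();G=tool(.2106,.6);P=np.array([.637-.15*np.cos(.2106),.1092-.15*np.sin(.2106),.155]);print(P)
plan([((.42,-.2,p[2]),R),((.42,-.2,p[2]),G),(P,G)])
E
```

```text
time_s: 7.2
ee_pos: [0.5093, -0.3335, 0.0739]
eef_rot: [-3.141, 0.601, 2.668]
force: [-0.3, -0.8, -0.2]
grip_width: 0.0159
grip_force: 40.0
time_s: 8.2
ee_pos: [0.5092, -0.3333, 0.1588]
eef_rot: [-3.141, 0.6, 2.668]
force: [-0.1, 0.7, -3.6]
grip_width: 0.0154
grip_force: 40.0
[-0.68891101  0.25454464  1.86342884  0.2800304   0.44926116 -2.00265375] [ 0.22794081  0.52214067 -0.02163012]
[0.49031415 0.077843   0.155     ]
shift [ 0.1157  0.0778 -0.0793] n 3.2  then turn [0. 0. 0.] n 0.0
shift [0. 0. 0.] n 0.0  then turn [-3.871e-01  2.000e-04 -5.648e-01] n 4.6
shift [-0.1025  0.257   0.0748] n 5.7  then turn [0. 0. 0.] n 0.0
```

To row units: 0.0116 m is 0.0387, -0.0079 m is -0.0263.

```bash
python3 -m crank '[{"tx": 0.0387, "ty": 0.026, "tz": -0.0263}, {"tx": 0.0387, "ty": 0.026, "tz": -0.0263}, {"tx": 0.0387, "ty": 0.026, "tz": -0.0263}, {"tx": 0.0387, "ty": 0.026, "tz": -0.0263}, {"tx": 0.0387, "ty": 0.026, "tz": -0.0263}, {"tx": 0.0387, "ty": 0.026, "tz": -0.0263}, {"tx": 0.0387, "ty": 0.026, "tz": -0.0263}, {"tx": 0.0387, "ty": 0.026, "tz": -0.0263}, {"tx": 0.0387, "ty": 0.026, "tz": -0.0263}, {"tx": 0.0387, "ty": 0.026, "tz": -0.0263}]'
python3 -m crank '[{"wx": -0.0062, "wz": -0.009}, {"wx": -0.0062, "wz": -0.009}, {"wx": -0.0062, "wz": -0.009}, {"wx": -0.0062, "wz": -0.009}, {"wx": -0.0062, "wz": -0.009}, {"wx": -0.0062, "wz": -0.009}, {"wx": -0.0062, "wz": -0.009}, {"wx": -0.0062, "wz": -0.009}, {"wx": -0.0062, "wz": -0.009}, {"wx": -0.0062, "wz": -0.009}]'
python3 -m crank '[{"tx": -0.0343, "ty": 0.0857, "tz": 0.025}, {"tx": -0.0343, "ty": 0.0857, "tz": 0.025}, {"tx": -0.0343, "ty": 0.0857, "tz": 0.025}, {"tx": -0.0343, "ty": 0.0857, "tz": 0.025}, {"tx": -0.0343, "ty": 0.0857, "tz": 0.025}, {"tx": -0.0343, "ty": 0.0857, "tz": 0.025}, {"tx": -0.0343, "ty": 0.0857, "tz": 0.025}, {"tx": -0.0343, "ty": 0.0857, "tz": 0.025}, {"tx": -0.0343, "ty": 0.0857, "tz": 0.025}, {"tx": -0.0343, "ty": 0.0857, "tz": 0.025}]'
python3 -m crank '[{}, {}]'
python3 - <<'E'
from h import *
t=snap('top','t3.png')['pixels'];s=snap('side','s3.png')['pixels'];snap('wrist','w3.png')
r=lambda i,x0,x1,y0,y1,s:cv2.resize(i[y0:y1,x0:x1],None,fx=s,fy=s,interpolation=cv2.INTER_CUBIC)
a=r(t,200,330,160,285,4);b=r(s,250,370,105,230,4)
b=cv2.copyMakeBorder(b,0,0,0,0,0);cut=a[:,:300]
cv2.imwrite('pics/c3.png',np.hstack([a[:,:520][:, :],b])[:, :1000]);print(a.shape,b.shape)
im=np.hstack([cv2.resize(a,(390,375)),cv2.resize(b,(400,417))[:375]]);cv2.imwrite('pics/c3.png',im)
_,_,o=now();print(o['qpos'],o['ee_pos'],o['eef_rot'])
E
```

```text
time_s: 9.2
ee_pos: [0.4194, -0.1992, 0.1578]
eef_rot: [-3.141, 0.599, 2.668]
force: [0.3, -0.1, -2.6]
grip_width: 0.0155
grip_force: 40.0
time_s: 10.2
ee_pos: [0.4522, -0.1507, 0.1949]
eef_rot: [-3.12, 0.514, -2.992]
force: [0.9, 0.8, -3.4]
grip_width: 0.0155
grip_force: 40.0
time_s: 11.2
ee_pos: [0.5427, 0.1217, 0.1748]
eef_rot: [-3.119, 0.514, -2.994]
force: [-0.7, -0.6, -2.9]
grip_width: 0.016
grip_force: 40.0
time_s: 11.4
ee_pos: [0.5423, 0.1207, 0.1748]
eef_rot: [-3.119, 0.514, -2.993]
force: [-0.5, -0.0, -2.5]
grip_width: 0.0154
grip_force: 40.0
(500, 520, 3) (500, 480, 3)
[ 0.16535701  0.13878591  1.92912696 -0.06000502  0.5599769  -1.50374471] [0.54251975 0.11961284 0.17562704] [-3.11888979  0.51495501 -2.99483365]
```

View pics/c3.png

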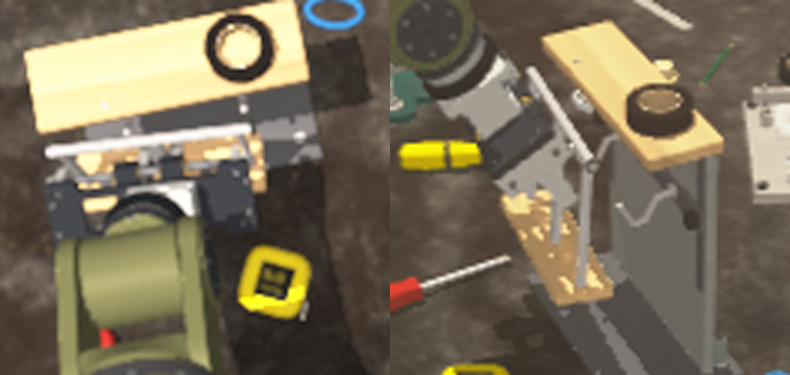

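The rack is held well in front of the hooks: the bar is at about (45–250,150→130) in the left crop, and there is no contact. The turn was not fully followed, so I'll back off and correct the orientation.

Run:
```python
from h import *
p,R,_=now();G=tool(.2106,.6);P=np.array([.6366-.12*np.cos(.2106),.1092-.12*np.sin(.2106),.155]);print(P)
plan([(P+[0,0,.01],G),(P,G)])
```

```text
[0.51925132 0.0841144  0.155     ]
shift [ 0.0298 -0.0318 -0.0039] n 0.9  then turn [-0.0565 -0.0856 -0.0532] n 0.8
shift [0.0056 0.     0.0083] n 0.2  then turn [0. 0. 0.] n 0.0
```

To row units: -0.008 m is -0.0267, 0.0075 m is 0.025, -0.0214 rad is -0.0034.

```bash
python3 -m crank '[{"tx": 0.025, "ty": -0.0267, "tz": -0.0033}, {"tx": 0.025, "ty": -0.0267, "tz": -0.0033}, {"tx": 0.025, "ty": -0.0267, "tz": -0.0033}, {"tx": 0.025, "ty": -0.0267, "tz": -0.0033}, {"wx": -0.0022, "wy": -0.0034, "wz": -0.0021}, {"wx": -0.0022, "wy": -0.0034, "wz": -0.0021}, {"wx": -0.0022, "wy": -0.0034, "wz": -0.0021}, {"wx": -0.0022, "wy": -0.0034, "wz": -0.0021}, {}, {}]'
python3 - <<'E'
from h import *
p,R,o=now();G=tool(.2106,.6);P=np.array([.6366-.12*np.cos(.2106),.1092-.12*np.sin(.2106),.155]);print(P,o['qpos'])
plan([(P,G)])
snap('top','t4.png');snap('side','s4.png')
t=cv2.imread('pics/t4.png');s=cv2.imread('pics/s4.png')
r=lambda i,x0,x1,y0,y1,s:cv2.resize(i[y0:y1,x0:x1],None,fx=s,fy=s,interpolation=cv2.INTER_CUBIC)
im=np.hstack([r(t,205,295,180,255,5),r(s,275,345,120,195,5)]);cv2.imwrite('pics/c4.png',im);print(im.shape)
# predicted bar ends
u=np.array([0,0,1.]);y=G.as_matrix()[:,1];b=p+.0761*u
for k in(.095,-.095):
    print(proj(load('t4'),b+k*y),proj(load('s4'),b+k*y))
E
```

```text
time_s: 12.55
ee_pos: [0.5191, 0.0839, 0.1652]
eef_rot: [-3.141, 0.6, -2.932]
force: [0.9, -0.1, -1.9]
grip_width: 0.0155
grip_force: 40.0
[0.51925132 0.0841144  0.155     ] [ 0.04734147  0.06557156  2.06998412  0.22446817  0.42151226 -1.91086821]
shift [0.0056 0.0002 0.0086] n 0.2  then turn [-0.0007  0.0001 -0.0004] n 0.0
(375, 800, 3)
[229.33182323 225.620355  ] [282.2773049  135.42969184]
[299.19911661 211.91050373] [305.81976651 166.35193091]
```

View pics/c4.png

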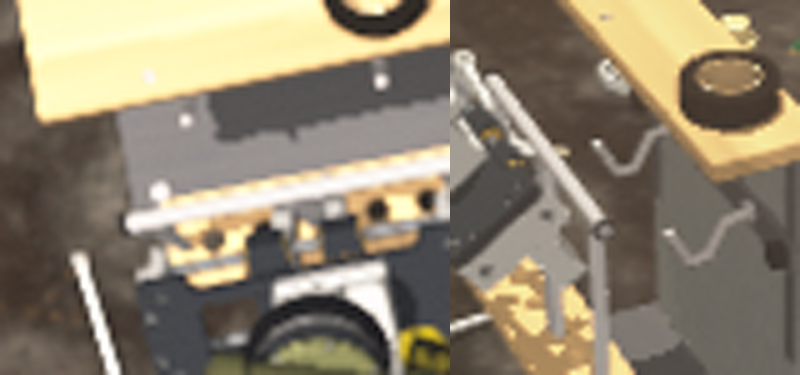

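To row units: 0.007 m is 0.0233, -0.0064 m is -0.0213.

```bash
python3 -m crank '[{"tx": 0.016, "tz": 0.0233}, {"tx": 0.016, "tz": 0.0233}, {"tx": -0.0213, "tz": 0.0147}, {"tx": -0.0213, "tz": 0.0147}, {"tx": -0.0213, "tz": 0.0147}, {"tx": -0.0213, "tz": 0.0147}, {"tx": -0.0213, "tz": 0.0147}, {}]'
python3 -m crank '[{"tx": -0.0213, "tz": 0.0147}, {"tx": -0.0213, "tz": 0.0147}, {"tx": -0.0213, "tz": 0.0147}, {"tx": -0.0213, "tz": 0.0147}, {"tx": -0.0213, "tz": 0.0147}, {}, {}]'
python3 - <<'E'
from h import *
p,R,o=now();G=tool(.2106,.6);P=np.array([.6366-.043*np.cos(.2106),.1092-.043*np.sin(.2106),.146]);print(P,o['qpos'],o['force'])
plan([(P,G)])
snap('side','s5.png')
s=cv2.imread('pics/s5.png')
im=cv2.resize(s[105:225,265:375],None,fx=5,fy=5,interpolation=cv2.INTER_CUBIC);cv2.imwrite('pics/c5.png',im)
E
```

```text
time_s: 13.45
ee_pos: [0.5582, 0.093, 0.1483]
eef_rot: [-3.141, 0.601, -2.93]
force: [-0.1, 0.0, -2.6]
grip_width: 0.0155
grip_force: 40.0
time_s: 14.15
ee_pos: [0.5952, 0.101, 0.1479]
eef_rot: [3.142, 0.6, -2.93]
force: [-0.5, 0.2, -3.0]
grip_width: 0.0155
grip_force: 40.0
[0.59455006 0.10021099 0.146     ] [ 0.07585839  0.25994679  1.8869711   0.19458135  0.40583362 -1.8620483 ] [-0.52409857  0.21615094 -3.01858865]
shift [ 0.0017 -0.0006  0.0011] n 0.0  then turn [ 0.0005 -0.      0.0007] n 0.0
```

View pics/c5.png

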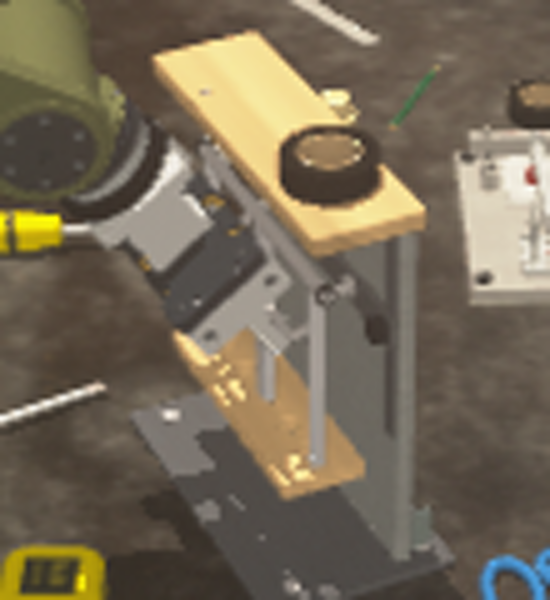

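The bar's near end is at (325,293), under the shelf and above the hooks, with the gripper clear of the shelf. I'll lower it and feel for contact.

To row units: 0.0041 m is 0.0137, 0.0028 m is 0.0093.

```bash
python3 -m crank '[{"tx": 0.012, "tz": 0.012}, {"tx": 0.0093, "tz": 0.0137}, {"tx": 0.0093, "tz": 0.0137}, {"tx": 0.0093, "tz": 0.0137}, {"tx": 0.0093, "tz": 0.0137}, {"tx": 0.0093, "tz": 0.0137}, {}]'
python3 -m crank '[{"tx": 0.0037, "tz": 0.0057}, {"tx": 0.0037, "tz": 0.0057}, {"tx": 0.0037, "tz": 0.0057}, {}]'
python3 - <<'E'
from h import *
p,R,o=now();print(o['force'],o['moment'],o['qpos'])
q=np.array([.6366,.1092,0]);a=.2106;d=p-q;print('local x',d[0]*np.cos(a)+d[1]*np.sin(a),'y',-d[0]*np.sin(a)+d[1]*np.cos(a))
E
```

```text
time_s: 14.9
ee_pos: [0.5941, 0.1007, 0.1173]
eef_rot: [3.141, 0.599, -2.93]
force: [0.2, -0.9, -3.6]
grip_width: 0.0153
grip_force: 40.0
time_s: 15.3
ee_pos: [0.5944, 0.1008, 0.1119]
eef_rot: [-3.141, 0.6, -2.93]
force: [0.1, 0.7, -3.5]
grip_width: 0.0155
grip_force: 40.0
[ 0.14780664  0.66353625 -3.47525341] [-0.10485237  0.54370045  0.03388539] [ 0.07559021  0.31887513  1.91256892  0.24301342  0.3231717  -1.91404919]
local x -0.042980435175288316 y 0.0005773004363479068
```

To row units: 0.0012 m is 0.004, 0.0008 m is 0.0027.

```bash
for i in 1; do python3 -m crank '[{"tx": 0.0027, "tz": 0.004}, {"tx": 0.0027, "tz": 0.004}, {"tx": 0.0027, "tz": 0.004}, {}]'; done
python3 -m crank '[{"tx": 0.002, "tz": 0.0027}, {"tx": 0.002, "tz": 0.0027}, {}]'
```

```text
time_s: 15.7
ee_pos: [0.5945, 0.1008, 0.1076]
eef_rot: [-3.142, 0.6, -2.93]
force: [0.2, -0.1, -2.8]
grip_width: 0.0153
grip_force: 40.0
time_s: 16.0
ee_pos: [0.5944, 0.1008, 0.1057]
eef_rot: [-3.142, 0.6, -2.93]
force: [-0.3, 0.2, -2.0]
grip_width: 0.0156
grip_force: 40.0
```

To row units: 0.0008 m is 0.0027, 0.0006 m is 0.002.

```bash
python3 -m crank '[{"tx": 0.002, "tz": 0.0027}, {"tx": 0.002, "tz": 0.0027}, {}]'
python3 -m crank '[{"tx": 0.002, "tz": 0.0027}, {}, {}]'
```

```text
time_s: 16.3
ee_pos: [0.5945, 0.1007, 0.1039]
eef_rot: [-3.141, 0.601, -2.93]
force: [-1.0, -0.3, -2.4]
grip_width: 0.0156
grip_force: 40.0
time_s: 16.6
ee_pos: [0.5948, 0.1008, 0.1036]
eef_rot: [-3.141, 0.602, -2.93]
force: [-2.3, -0.7, 5.4]
grip_width: 0.0157
grip_force: 40.0
```

Contact: the force went from -3 to +5 N with the bar at z ≈ 0.180, which matches the vision estimate of the trough floor. I'll take a picture, then tug gently outward to confirm the bar is behind both tips.

```bash
python3 - <<'E'
from h import *
p,R,o=now();print(o['force'],o['moment'],R.as_matrix()[:,1])
snap('side','s6.png')
s=cv2.imread('pics/s6.png')
cv2.imwrite('pics/c6.png',cv2.resize(s[115:225,275:365],None,fx=5.4,fy=5.4,interpolation=cv2.INTER_CUBIC))
E
python3 -m crank '[{"tx": 0.0053, "tz": -0.0037}, {}]'
python3 -m crank '[{"tx": 0.0053, "tz": -0.0037}, {}]'
python3 -m crank '[{"tx": 0.0053, "tz": -0.0037}, {}]'
python3 - <<'E'
from h import *
p,R,o=now();print(o['force'],o['moment'])
E
```

```text
[-2.3218888  -0.69889901  5.38374563] [ 0.20895065 -0.12365177  0.13076221] [-2.09715915e-01  9.77762319e-01 -2.88967839e-04]
time_s: 16.85
ee_pos: [0.593, 0.1003, 0.1036]
eef_rot: [-3.141, 0.602, -2.93]
force: [2.4, 0.6, 4.6]
grip_width: 0.0155
grip_force: 40.0
time_s: 17.05
ee_pos: [0.5911, 0.0999, 0.1036]
eef_rot: [-3.141, 0.602, -2.93]
force: [6.1, 1.4, 3.4]
grip_width: 0.0156
grip_force: 40.0
time_s: 17.25
ee_pos: [0.5892, 0.0995, 0.1036]
eef_rot: [-3.141, 0.602, -2.93]
force: [6.8, 1.7, 3.8]
grip_width: 0.0155
grip_force: 40.0
[6.77403216 1.74647966 3.81060462] [ 0.20265773 -0.53344733  0.10484368]
```

View pics/c6.png

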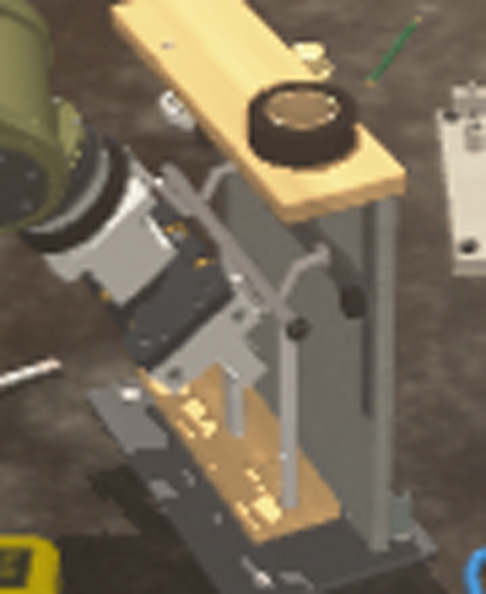

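The picture shows the bar lying in both hooks, with its near ring at about (297,328). The outward tug met about 7 N with almost no yaw moment, so both tips hold the bar. I'll relieve the pull and check the bar-end pixel before letting go.

The rows are not in the units I measure in: shifts go in shares of 0.3 m and turns go in shares of 2 pi rad. I convert before sending: -0.0016 m is -0.0053, 0.0011 m is 0.0037.

```bash
python3 -m crank '[{"tx": -0.0053, "tz": 0.0037}, {}, {}]'
python3 - <<'E'
from h import *
p,R,o=now();print(o['force'],o['moment'])
a=.2106;W=lambda x,y,z:np.array([.6366+x*np.cos(a)-y*np.sin(a),.1092+x*np.sin(a)+y*np.cos(a),z])
S=load('s6')
for x in(-.042,-.065):print(x,proj(S,W(x,-.095,.18)),'seen 330.0 175.7')
E
```

```text
time_s: 17.55
ee_pos: [0.5908, 0.0999, 0.1034]
eef_rot: [-3.141, 0.601, -2.93]
force: [-2.2, -0.1, 7.5]
grip_width: 0.0155
grip_force: 40.0
[-2.15007206 -0.14510022  7.45584291] [ 0.13322991 -0.38513181  0.01712481]
-0.042 [330.31520067 176.45942966] seen 330.0 175.7
-0.065 [323.40717906 178.43245438] seen 330.0 175.7
```

To row units: -0.0007 m is -0.0023, 0.0001 m is 0.0003.

```bash
python3 -m crank '[{"tx": 0.0003, "tz": -0.0023}, {}, {}]'
python3 -m crank '[{}, {}, {}, {}, {}, {}, {}, {}, {}, {}]' 0.06
python3 -m crank '[{}, {}, {}, {}, {}]'
```

```text
time_s: 17.85
ee_pos: [0.5902, 0.0998, 0.1035]
eef_rot: [-3.141, 0.601, -2.93]
force: [1.4, -0.4, 3.6]
grip_width: 0.0157
grip_force: 40.0
time_s: 18.85
ee_pos: [0.5901, 0.0998, 0.1034]
eef_rot: [-3.142, 0.601, -2.93]
force: [-1.6, 0.2, -0.0]
grip_width: 0.06
grip_force: 0.0
time_s: 19.35
ee_pos: [0.5901, 0.0998, 0.1034]
eef_rot: [-3.142, 0.6, -2.93]
force: [0.3, 1.2, 0.5]
grip_width: 0.0601
grip_force: 0.0
```

Released with the wrist force at zero. Now I'll back straight out horizontally.

To row units: 0.0124 m is 0.0413, -0.0085 m is -0.0283.

```bash
python3 -m crank '[{"tx": 0.0137, "tz": -0.0093}, {"tx": 0.0273, "tz": -0.0187}, {"tx": 0.0273, "tz": -0.0187}, {"tx": 0.0413, "tz": -0.0283}, {"tx": 0.0413, "tz": -0.0283}, {"tx": 0.0413, "tz": -0.0283}, {"tx": 0.0413, "tz": -0.0283}, {"tx": 0.0413, "tz": -0.0283}, {"tx": 0.0413, "tz": -0.0283}, {}]'
python3 -m crank '[{}, {}, {}, {}, {}, {}, {}, {}, {}, {}]'
python3 -m crank '[{}, {}, {}, {}, {}, {}, {}, {}, {}, {}]'
python3 - <<'E'
from h import *
s=snap('side','s7.png')['pixels'];w=snap('wrist','w7.png')['pixels']
s2=s.copy()
for _ in range(8): s2=snap('side','s8.png')['pixels']
print('motion',np.abs(s2.astype(int)-s)[110:230,270:370].max())
a=cv2.resize(s2[115:225,275:365],None,fx=4.4,fy=4.4,interpolation=cv2.INTER_CUBIC);b=cv2.resize(w,(400,250))
cv2.imwrite('pics/c7.png',np.hstack([a,cv2.copyMakeBorder(b,0,a.shape[0]-250,0,0,0)]))
E
```

```text
time_s: 20.35
ee_pos: [0.476, 0.0755, 0.1032]
eef_rot: [3.142, 0.6, -2.93]
force: [0.6, 0.7, 0.7]
grip_width: 0.0603
grip_force: 0.0
time_s: 21.35
ee_pos: [0.4776, 0.0757, 0.1034]
eef_rot: [-3.142, 0.6, -2.93]
force: [0.5, -0.4, -0.2]
grip_width: 0.0598
grip_force: 0.0
time_s: 22.35
ee_pos: [0.4776, 0.0757, 0.1034]
eef_rot: [-3.142, 0.6, -2.93]
force: [0.0, -0.2, 0.1]
grip_width: 0.0597
grip_force: 0.0
motion 5
```

View pics/c7.png

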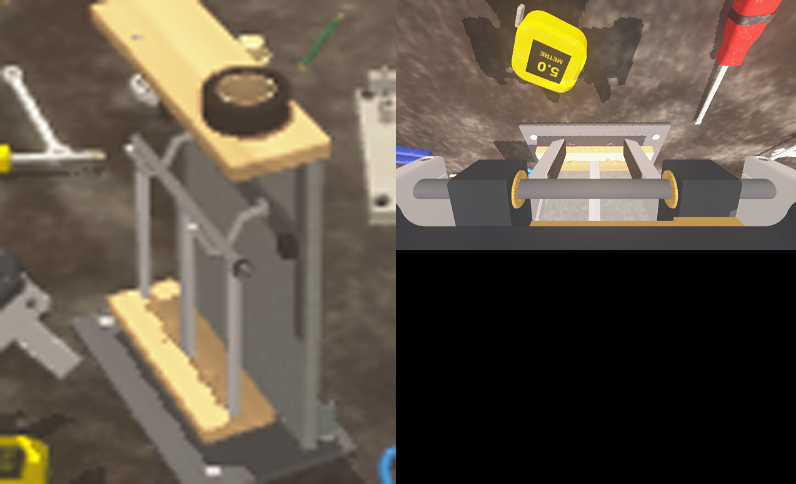

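The rack hangs level and still in both hooks: the bar runs from (132,142) to (240,267), with the near hook tip visible in front of it at (192,228). The gripper is clear and the other items have not moved.

```bash
python3 -c "
from station import ctrl
print(ctrl.hand_in())"
```

```text
the job is handed in; nothing more can be done
None
```

The rack is hanging by its bar in both hooks, behind both tips, level and still, with the gripper clear and nothing else on the bench moved; I handed it in at about 23 s of the 54 s limit.

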